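Knock a resin specimen mount out of its stand into a tray

ROBOT

A 6-joint arm with a two-finger parallel gripper is mounted at the origin on the work surface. World frame = base frame: x ahead of the robot, y to its left, z up, the work surface at z = 0. Lengths are in m, angles in rad, forces in N, time in s.
With the tool pointing down it reaches from about 0.275 to 0.85 m from the base axis. Payload 5.2 kg.
Tool frame: the origin (TCP) lies between the finger pads; the fingertips stand 17 mm ahead of it and the grasp point (between the pads) lies 2 mm behind it (arm.nose_length is the distance from the TCP to the fingertips, in m); z points along the fingers, y is the line along which they close (so a half turn about z gives the same grasp; the last joint's range is limited). The gripper opens to 85 mm and grips with 20 to 120 N. Pads are 22 mm wide; open, the fingers measure 114 mm over their backs; the gripper's body (76 mm by 85 mm) begins 54 mm behind the grasp point. The pads swing forward as they close: fully open they stand 13 mm farther back than shut.
Start: joints at [-1.436, 0.259, 1.535, -0, 1.348, -0.203], TCP at [0.182, -0.519, 0.248] pointing down, gripper open.
Joint ranges: [-3.14, 3.14], [-0.91, 2.08], [0.19, 2.58], [-1.22, 4.36], [0.22, 2.71], [-3.12, 3.12]. Speed limits (rad/s): [2.57, 2.57, 3.14, 3.14, 3.14, 3.14].

INTERFACE

Orientations are given as a unit quaternion [x, y, z, w].
In Python, from cell import arm gives the robot as it stands. The module is installed in compiled form; this text tells all that it offers.
- The arm moves only by the tool carry_out, never from a script. Its argument "rows" is a list that holds one entry, the list of rows, each a list of 7 numbers: the shift along the tool's x, y, z in m, then the turn, a rotation vector about the tool's x, y, z in rad, then the opening, from -1 (shut) to 1 (fully open). A call has 1 to 20 rows; each row shifts and turns the commanded pose from where the row before left it, along the tool's axes as they then stand; what a row does not reach is not made up. A row lasts 1/12 s, in which the tool goes at most 41.7 mm and 7.16 degrees, less where a joint would pass 70% of its speed; a pose out of reach is approached as far as the arm can. A call is refused whole if a number of a shift passes 0.0417 or a number of a turn 0.125, either way. A call with a gripper value outside its range is refused whole. The fingers move at their own pace and stop on an object; "squeeze" is the grip in N (left out, the last holds). Time passes only in rows, so rows that do not move let the fingers close. It gives the time, the measured TCP pose, the force, the opening and the grip force at its end, in the units of the state.
- arm.sense(): the state, without advancing time (a new reading comes with each control period).
- arm.get_image(name): name is "side" or "top" or "wrist"; returns the picture (420x560x3 uint8, red, green, blue); there is no depth.
- arm.get_calibration(name): a dict with "vfov" (degrees; the focal length in pixels is half the picture's height over the tangent of half this angle, whatever the lens; pixels are square), "cx", "cy" (the principal point, pixels), "extrinsics" (4x4, takes a point from camera to world coordinates). Camera axes: x right, y down, z forward; pixel columns grow to the right and rows downward; lengths in m; the calibration is good to about 2 mm. A picture is of the moment at which its call begins: read the wrist's pose just before it. get_calibration takes no time and is no camera call; for the wrist camera it gives the pose at the moment of the call.
- arm.job_done(): hands the job in; it is judged then, once.
The state is a dict: "time_s": time; "q": joint angles; "qd": joint speeds; "joint_torque": joint torques, N m; "eef_pos": TCP position; "eef_rot": TCP orientation; "force": force on the tool from outside, world axes, zero at the start; "moment": the same for the moment, N m; "opening": finger opening in m; "finger_force": force on a finger pad.
Only numpy, scipy, OpenCV 4.12 (cv2) and the standard library are available. Lean on these libraries where they do the work, as an engineer would, in place of code of your own. Each camera call takes 0.05 s, during which the arm holds its last target. There are 200 camera calls.

TASK

Bring the metal tray by its blue handle all the way into the opening of the knock-out stand until it meets the stop at the back, so that it sits under the specimen. Then take the mallet and knock the red sprung pin on top of the stand down with one or more brisk blows of the mallet's head, until the amber mount drops into the tray. Finally stand the mallet upright on its head on the blue pad again, leave the tray in the stand with the mount in it, do not push the pin or the mount with the gripper, and leave the bottles, the slide box and the microscope undisturbed.

Things in the scene. Friction and masses are not known exactly. Their poses are not given: they have to be found in the camera images.
- stand: White and grey knock-out stand fixed to the bench, 85 (x) x 150 (y) x 105 mm high. Origin: bench level, middle of the footprint, under the pin. x points to its back. Open at the front (-x): a bay 114 mm wide, 50 mm free height, between side cheeks. A black stop bar 12 mm high crosses the back of the bay, its front face at x = +42 mm.
- bay_mouth (a point): Middle of the bay's mouth at bench level, 43 mm before the stand's origin. Short flared guides 50 mm high run forward from the cheeks to x = -70 mm of the stand, 90 mm off the middle at their ends, and lead the tray in.
- jaws (a point): 57 mm above the bench on the pin's axis: where two sprung brass jaws hold the mount under the top plate. They open as the pin goes down (let go at about 12 mm of travel, fully open at the bottom) and close when it rises.
- guard_l (a point): Top of the left guard post, 155 mm above the bench. Two such steel posts, 12 mm thick, stand on the top plate 50 mm to either side (y) of the pin: the mallet's handle must lie roughly along the stand's x axis there, best towards the front.
- pin_top (a point): Centre of the top of the red pin cap (34 mm wide): 137 mm above the bench when up, 117 mm when fully down (12 mm above the top plate).
- knock_pin (a joint): Travel of the red pin: 0 = up, 0.020 m = fully down. Spring: about 4 N at the top, 12 N fully down; it rises again by itself. The knock must be brisk: the pin has to be moving down at more than 0.06 m/s (strike with 0.12 m/s or more and follow through to the bottom).
- tray: Loose aluminium tray, 250 g: open box 80 (x) x 90 (y) x 25 mm high with 4 mm walls and floor, and on its -x side a straight blue bar handle, 14 mm wide, 30 mm high, from x = -39 to x = -146 mm. Origin: centre of the box's underside; x points from handle to box. Fully home, its origin is within 12 mm of the stand's. Grip near x = -110 mm: the gripper's body must clear the stand.
- mallet: Loose mallet, 380 g, standing on its head: an upright cylinder 44 mm wide, 80 mm tall with orange faces; wooden handle 20 mm wide, 24 mm high, level, its centre line 45 mm above the lower face, running along -x from the head to x = -158 mm. Origin: centre of the head's lower striking face; z up through the head. Grip the handle from above, across its width, near x = -55 mm.
- pad: Flat blue pad fixed to the bench, 100 x 100 x 4 mm, where the mallet stands. Origin: centre of its underside.
- mount: Amber resin specimen mount, a disc 40 mm in diameter and 23 mm high. Origin: centre of its underside. At the start it hangs in the stand's jaws 57 mm above the bench on the pin's axis.
- oil_bottle: Amber bottle, 44 mm in diameter, 110 mm high, loose; stands beside the bay's mouth. Origin: centre of its underside. Leave it alone.
- stain_bottle: White bottle with a green cap, 44 mm in diameter, 110 mm high, loose; stands at the other side of the bay's mouth. Origin: centre of its underside. Leave it alone.
- slide_box: Green and white slide box, 77 (x) x 112 (y) x 36 mm high, loose. Origin: centre of its underside. Leave it alone.
- microscope: White microscope fixed at the right side of the bench, about 220 x 190 x 360 mm high. Origin: bench level, middle of its base. Leave it alone.

How it is judged:
On the way, in this order (a step that is already met when the one before it is completed fails the run):
1. the tray is fully home in the stand (x of tray in the frame of stand between -0.012 and 0.012 m and y of tray in the frame of stand between -0.018 and 0.018 m and angle between the x axis of tray and the x axis of stand, either way round below 0.25 rad and height (world z) of tray below 0.008 m), for 0.2 s.
2. the mallet knocks the pin down briskly (over 0.06 m/s) (value of joint knock_pin above 0.006 m and velocity of joint knock_pin above 0.06 m/s and contact force between mallet and stand above 1 N).
3. the mount has dropped into the tray (x of mount in the frame of tray between -0.037 and 0.037 m and y of mount in the frame of tray between -0.042 and 0.042 m and z of mount in the frame of tray below 0.032 m), for 0.1 s.
At the end, for the whole second after the job is handed in: The tray is still fully home (within 12 mm lengthways of the stand's origin, 18 mm sideways, 0.25 rad) on the bench, the mount lies in it, the pin is up again, and the mallet stands upright on its head on the pad (within 35 mm of the pad's centre, 0.1 rad), all at rest (all of step 1 and all of step 3 and horizontal distance between mallet and pad below 0.035 m and angle between mallet's own z axis and vertical below 0.1 rad and height (world z) of mallet below 0.012 m and linear speed of each of tray, mallet, mount below 0.02 m/s and value of joint knock_pin below 0.004 m); the robot touches nothing.
It fails at once if the gripper presses the pin instead of the mallet (value of joint knock_pin above 0.004 m and contact force between the fingers and stand above 1 N).
It fails at once if the gripper pulls the mount about in the stand (contact force between the fingers and mount above 1 N).
It fails at once if a bottle is tipped or shifted by more than 25 mm (distance of any of oil_bottle, stain_bottle from where it was at the start of the episode above 0.025 m or angle between any of oil_bottle, stain_bottle's own z axis and vertical above 0.4 rad).
It fails at once if the slide box is tipped or shifted by more than 25 mm (distance of slide_box from where it was at the start of the episode above 0.025 m or angle between slide_box's own z axis and vertical above 0.4 rad).
It fails at once if the microscope is hit (over 3 N) (contact force between any of the fingers, the arm, mallet, tray and microscope above 3 N).
It also fails if it takes over 64 s, if anything falls off the work surface, if the arm or the gripper's body presses on something with over 40 N, if the wrist force passes 120 N, or if a joint passes its speed limit or range.

## Working session

There is one attempt and no reset: what is moved stays moved. The work goes in short steps, Python scripts to look and compute and a tool call to move; the robot and the scene stay as the last step left them, time stands still between calls to the robot, and variables do not carry over. Pictures are saved under pics/ and viewed, at most 10 in all, crops included, and the job is handed in when it is done.

Besides the shell and the picture viewer there is one more tool, called after "Call:" as name(argument=value, ...), one argument or row to a line, values as JSON. carry_out: Moves the arm, as the interface text tells. Its arguments: {"type":"object","properties":{"rows":{"type":"array","items":{"type":"array","items":{"type":"array","items":{"type":"number"}}}},"squeeze":{"type":"number"}},"required":["rows"]}

```bash
mkdir -p pics
cat > h.py <<'E'
import numpy as np, cv2
from cell import arm
from scipy.spatial.transform import Rotation as R
def shot(n,f):
    im=arm.get_image(n); cv2.imwrite('pics/'+f,im[:,:,::-1]); return im
def ray(n,u,v):
    c=arm.get_calibration(n); E=np.array(c['extrinsics']); f=210/np.tan(np.radians(c['vfov'])/2)
    d=E[:3,:3]@np.array([(u-c['cx'])/f,(v-c['cy'])/f,1]); return E[:3,3],d
def onz(n,u,v,z):
    o,d=ray(n,u,v); return o+d*(z-o[2])/d[2]
def proj(n,p):
    c=arm.get_calibration(n); E=np.array(c['extrinsics']); f=210/np.tan(np.radians(c['vfov'])/2)
    q=E[:3,:3].T@(np.array(p)-E[:3,3]); return c['cx']+f*q[0]/q[2],c['cy']+f*q[1]/q[2]
E
python3 - <<'E'
from h import *
a=shot('top','top0.png'); b=shot('side','side0.png')
for n in('top','side'):
    c=arm.get_calibration(n); print(n,c['vfov'],c['cx'],c['cy'],np.round(c['extrinsics'],3).tolist())
s=arm.sense();print(s['eef_pos'],s['eef_rot'],s['opening'],s['time_s'],arm.nose_length)
print(R.from_quat(s['eef_rot']).as_matrix().round(3))
E
```

```text
top 49.89749934236519 278.3434973181273 206.67402424181307 [[-0.024, -0.993, 0.113, 0.437], [-1.0, 0.024, -0.003, -0.142], [0.0, -0.113, -0.994, 1.372], [0.0, 0.0, 0.0, 1.0]]
side 57.86957430840162 274.0714010724213 208.6164968316082 [[-0.971, -0.139, 0.193, 0.343], [-0.238, 0.554, -0.798, 0.789], [0.005, -0.821, -0.571, 0.798], [0.0, 0.0, 0.0, 1.0]]
[ 0.18223165 -0.51847627  0.24754597] [ 9.85770600e-01  1.68094169e-01  2.67018097e-05 -8.20672562e-04] 0.08544863137072721 0.1 0.017
[[ 0.943  0.331 -0.   ]
 [ 0.331 -0.943  0.002]
 [ 0.    -0.002 -1.   ]]
```

View pics/top0.png

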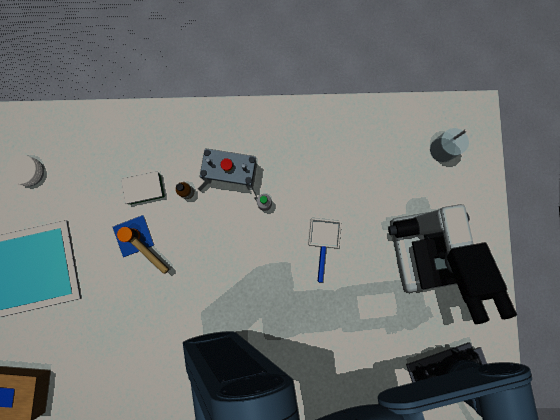

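View pics/side0.png

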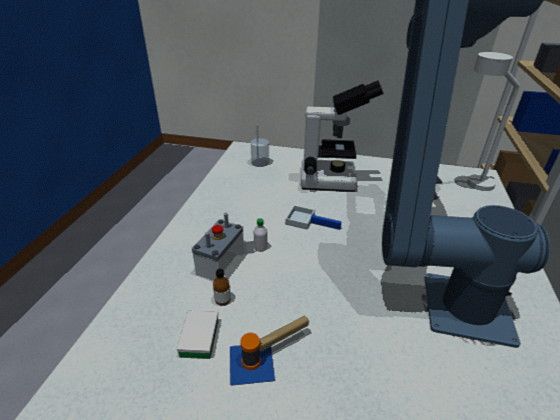

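The top view shows the red pin at about (227,165), the tray box at (325,234) with its handle down to (321,282), and the mallet head at (124,235) with its handle to (170,271) on the blue pad. The bottles are at (184,190) and (264,202). The side view agrees with this layout.

```bash
cat > m.py <<'E'
from h import *
a=cv2.imread('pics/top0.png'); s=cv2.imread('pics/side0.png')
def comp(im,lo,hi,box,mn=15):
    h=cv2.cvtColor(im,cv2.COLOR_BGR2HSV); m=cv2.inRange(h,lo,hi); k=np.zeros_like(m);x0,y0,x1,y1=box;k[y0:y1,x0:x1]=m[y0:y1,x0:x1]
    c,_=cv2.findContours(k,cv2.RETR_EXTERNAL,cv2.CHAIN_APPROX_NONE); return [q for q in sorted(c,key=cv2.contourArea)[::-1] if cv2.contourArea(q)>mn]
def W(q,z,n='top'): return np.array([onz(n,u,v,z)[:2] for u,v in q.reshape(-1,2)],np.float32)
def rect(P):
    r=cv2.minAreaRect(P); return np.round(r[0],4),np.round(r[1],4),round(r[2],1)
def cen(q): M=cv2.moments(q); return M['m10']/M['m00'],M['m01']/M['m00']
if __name__=='__main__':
    red=comp(a,(0,150,90),(6,255,255),(190,140,270,195))[0]
    print('pin',onz('top',*cen(red),.137),rect(W(red,.137)))
    rs=comp(s,(0,150,90),(6,255,255),(180,200,260,260))
    for q in rs[:1]:print('pin side',onz('side',*cen(q),.132),cv2.boundingRect(q))
    g=comp(a,(95,20,60),(125,110,170),(190,140,270,195)); 
    for q in g[:3]: print('plate',cv2.contourArea(q),rect(W(q,.105)))
    hd=comp(a,(105,150,60),(125,255,255),(300,235,345,295))[0]; P=W(hd,.03)
    print('handle',rect(P)); print(cv2.boxPoints(cv2.minAreaRect(P)).round(4).tolist())
    h=a[200:300,300:350]; 
    gray=cv2.cvtColor(a,cv2.COLOR_BGR2GRAY)
    pad=comp(a,(105,150,60),(125,255,255),(100,200,165,265)); print('pad',rect(W(np.vstack(pad),.004)))
    o=comp(a,(5,180,120),(14,255,255),(110,220,140,250))[0]; print('mhead',onz('top',*cen(o),.08),rect(W(o,.08)))
    w=comp(a,(10,60,60),(22,190,255),(130,230,180,285))[0]; P=W(w,.057); print('mhandle',rect(P)); print(cv2.boxPoints(cv2.minAreaRect(P)).round(4).tolist())
    b=comp(a,(5,60,20),(20,255,140),(172,178,196,202)); print('oil',[rect(W(q,.09)) for q in b[:1]])
    b=comp(a,(45,80,40),(85,255,255),(250,190,280,215)); print('stain',[rect(W(q,.11)) for q in b[:1]])
    cv2.imwrite('pics/z.png',np.hstack([cv2.resize(a[140:220,165:285],None,fx=4,fy=4,interpolation=2),cv2.resize(a[210:290,290:360],None,fx=4,fy=4,interpolation=2)]))
E
python3 m.py
```

```text
pin [ 0.70041865 -0.00311353  0.137     ] (array([ 0.7   , -0.0031]), array([0.0279, 0.0285]), 89.3)
pin side [ 0.70275376 -0.00590956  0.132     ] (212, 225, 11, 7)
plate 1254.5 (array([ 0.7005, -0.0029]), array([0.1481, 0.0828]), 79.5)
handle (array([ 0.4161, -0.2689]), array([0.0153, 0.1012]), 82.5)
[[0.36489999294281006, -0.26989999413490295], [0.4652999937534332, -0.28299999237060547], [0.4672999978065491, -0.2678999900817871], [0.3668999969959259, -0.2547999918460846]]
pad (array([0.5142, 0.2964]), array([0.0972, 0.0971]), 20.1)
mhead [0.51641447 0.29764998 0.08      ] (array([0.5171, 0.2979]), array([0.0372, 0.0397]), 32.9)
mhandle (array([0.4538, 0.2328]), array([0.133 , 0.0181]), 44.7)
[[0.4002000093460083, 0.19249999523162842], [0.41290000081062317, 0.17960000038146973], [0.5073999762535095, 0.27309998869895935], [0.49470001459121704, 0.28600001335144043]]
oil [(array([0.6401, 0.1265]), array([0.0402, 0.041 ]), 89.9)]
stain [(array([ 0.6014, -0.1032]), array([0.0169, 0.0199]), 88.8)]
```

View pics/z.png

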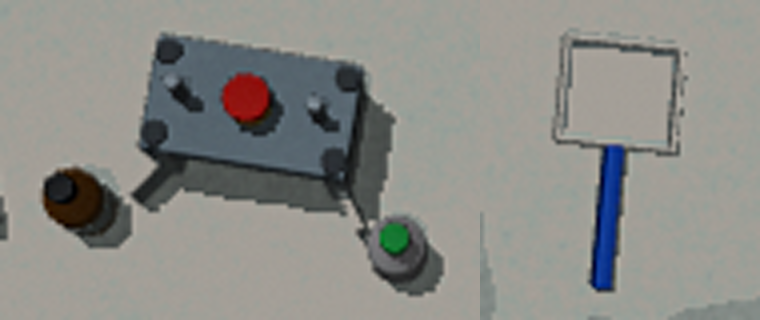

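The enlarged crop shows the stand's plate turned about -10°, with the guides flaring toward the bottles. The tray box and its handle are clear. I'll check the tray centre and work out the first moves.

Run:
```python
from m import *
for u,v in((568,38),(678,50),(672,152),(557,138)): print('corner',onz('top',290+(u-480)/4,210+v/4,.025).round(4))
print('posts',[onz('top',165+u/4,140+v/4,.155).round(4) for u,v in((172,80),(314,102))])
y=np.array([-.0031]);st=np.array([.7005,-.003]);a=np.radians(-10.5)
s=arm.sense();p=s['eef_pos'];t=np.array([.402,-.267]);psi=R.from_quat(s['eef_rot']).as_euler('ZYX')[0]
M=R.from_quat(s['eef_rot']).as_matrix()
print('yaw',np.degrees(np.arctan2(M[1,0],M[0,0])),'shift tool',M.T@np.r_[t-p[:2],.12-p[2]])
```

```text
corner [ 0.5485 -0.246   0.025 ]
corner [ 0.5375 -0.3279  0.025 ]
corner [ 0.4617 -0.3204  0.025 ]
corner [ 0.4742 -0.2353  0.025 ]
posts [array([0.7085, 0.0442, 0.155 ]), array([ 0.6908, -0.0531,  0.155 ])]
yaw 19.354048342328024 shift tool [ 0.29064743 -0.16422721  0.12790588]
```

Call:
carry_out(
  rows=[
    [[0.0206,-0.0118,0.009,0,0,0,1],[0.0206,-0.0118,0.009,0,0,0,1],[0.0206,-0.0118,0.009,0,0,0,1],[0.0206,-0.0118,0.009,0,0,0,1],[0.0206,-0.0118,0.009,0,0,0,1],[0.0206,-0.0118,0.009,0,0,0,1],[0.0206,-0.0118,0.009,0,0,0,1],[0.0206,-0.0118,0.009,0,0,0,1],[0.0206,-0.0118,0.009,0,0,0,1],[0.0206,-0.0118,0.009,0,0,0,1],[0.0206,-0.0118,0.009,0,0,0,1],[0.0206,-0.0118,0.009,0,0,0,1],[0.0206,-0.0118,0.009,0,0,0,1],[0.0206,-0.0118,0.009,0,0,0,1],[0,0,0,0,0,0.117,1],[0,0,0,0,0,0.117,1],[0,0,0,0,0,0.117,1],[0,0,0,0,0,0.117,1],[0,0,0,0,0,0,1],[0,0,0,0,0,0,1]],
  ],
  squeeze=60,
)

```text
time_s: 1.77
eef_pos: [0.3995, -0.2673, 0.1221]
eef_rot: [0.998, -0.063, -0.0, -0.0]
force: [0.4, 0.3, -0.7]
opening: 0.086
finger_force: 0.0
```

Run:
```python
from m import *
s=arm.sense();M=R.from_quat(s['eef_rot']).as_matrix();print(s['eef_pos'],np.degrees(np.arctan2(M[1,0],M[0,0])),s['time_s'],s['opening'])
print(M.T@(np.array([.399,-.268,.020])-s['eef_pos']))
im=shot('wrist','w1.png')
hd=comp(cv2.imread('pics/w1.png'),(105,150,60),(125,255,255),(0,0,560,420))[0]
P=W(hd,.03,'wrist');print(rect(P),cv2.boxPoints(cv2.minAreaRect(P)).round(4).tolist())
```

```text
[ 0.3995205  -0.26727766  0.122069  ] -7.256370116170714 1.7667 0.08598757602220973
[-0.00037839  0.00082259  0.10206886]
(array([ 0.4177, -0.2707]), array([0.0125, 0.1035]), 82.5) [[0.36550000309944153, -0.2702000141143799], [0.4681999981403351, -0.28360000252723694], [0.4697999954223633, -0.27129998803138733], [0.36719998717308044, -0.25780001282691956]]
```

View pics/w1.png

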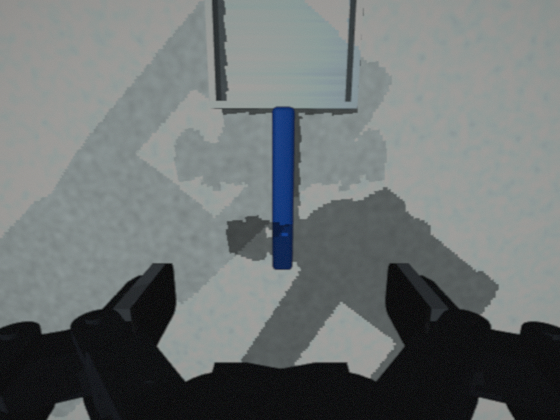

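The wrist view shows the handle centred between the fingers (column 283), and its position agrees with the top view to within about 2 mm. I'll descend and grip.

Call:
carry_out(
  rows=[
    [[0,0.001,0.017,0,0,0,1],[0,0,0.017,0,0,0,1],[0,0,0.017,0,0,0,1],[0,0,0.017,0,0,0,1],[0,0,0.017,0,0,0,1],[0,0,0.017,0,0,0,1],[0,0,0,0,0,0,0],[0,0,0,0,0,0,-1],[0,0,0,0,0,0,-1],[0,0,0,0,0,0,-1],[0,0,0,0,0,0,-1],[0,0,0,0,0,0,-1],[0,0,0,0,0,0,-1],[0,0,0,0,0,0,-1],[0,0,0,0,0,0,-1],[0,0,0,0,0,0,-1]],
  ],
)

```text
time_s: 3.15
eef_pos: [0.4001, -0.269, 0.0214]
eef_rot: [0.998, -0.065, 0.001, 0.001]
force: [-1.5, 1.0, 5.9]
opening: 0.013
finger_force: 59.6
```

Call:
carry_out(
  rows=[
    [[-0.0014,-0.009,0,0,0,0,-1],[-0.0028,-0.0177,0,0,0,0,-1],[-0.0028,-0.0177,0,0,0,0,-1],[-0.0028,-0.0177,0,0,0,0,-1],[-0.0028,-0.0177,0,0,0,0,-1],[-0.0028,-0.0177,0,0,0,0,-1],[-0.0028,-0.0177,0,0,0,0,-1],[-0.0028,-0.0177,0,0,0,0,-1],[-0.0028,-0.0177,0,0,0,0,-1],[-0.0028,-0.0177,0,0,0,0,-1],[-0.0028,-0.0177,0,0,0,0,-1],[-0.0028,-0.0177,0,0,0,0,-1],[-0.0028,-0.0177,0,0,0,0,-1],[-0.0028,-0.0177,0,0,0,0,-1],[-0.0028,-0.0177,0,0,0,0,-1],[-0.0028,-0.0177,0,0,0,0,-1],[-0.0028,-0.0177,0,0,0,0,-1],[-0.0028,-0.0177,0,0,0,0,-1],[-0.0014,-0.009,0,0,0,0.055,-1],[0,0,0,0,0,0,-1]],
  ],
)

```text
time_s: 4.82
eef_pos: [0.3919, 0.0561, 0.0213]
eef_rot: [0.996, -0.093, 0.002, -0.0]
force: [1.0, 6.6, 11.5]
opening: 0.013
finger_force: 60.4
```

Run:
```python
from m import *
s=arm.sense();M=R.from_quat(s['eef_rot']).as_matrix();print(s['eef_pos'],np.degrees(np.arctan2(M[1,0],M[0,0])),s['force'])
shot('top','top1.png');a=cv2.imread('pics/top1.png')
cv2.imwrite('pics/z1.png',cv2.resize(a[140:290,165:285],None,fx=4,fy=4,interpolation=2))
for q in comp(a,(105,150,60),(125,255,255),(170,200,285,310)): print(rect(W(q,.03)),cv2.boxPoints(cv2.minAreaRect(W(q,.03))).round(4).tolist())
```

```text
[0.39185949 0.05607092 0.02133991] -10.693014602358199 [ 0.98199225  6.57771362 11.47340083]
(array([0.4431, 0.0469]), array([0.0122, 0.0338]), 78.1) [[0.4253000020980835, 0.04439999908208847], [0.45840001106262207, 0.03739999979734421], [0.4609000086784363, 0.049400001764297485], [0.4277999997138977, 0.05640000104904175]]
```

View pics/z1.png

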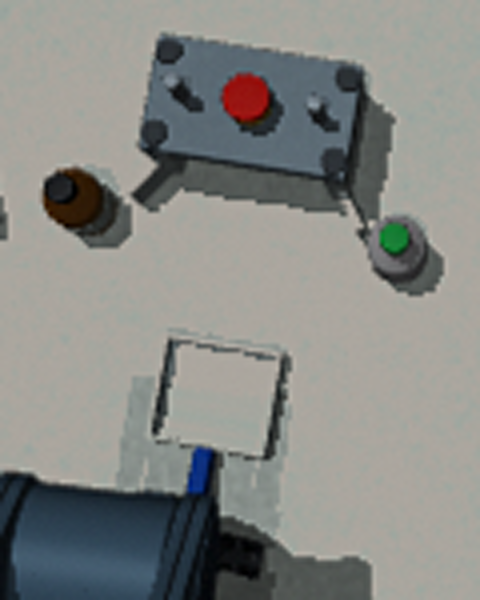

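The tray lies aligned in front of the bay, about 206 mm short of home and 3 mm to the left. The bottles are clear of its path, so I'll push it in.

Call:
carry_out(
  rows=[
    [[0.005,0.001,0,0,0,0,-1],[0.012,0.001,0,0,0,-0.005,-1],[0.012,0.001,0,0,0,0,-1],[0.012,0,0,0,0,0,-1],[0.012,0,0,0,0,0,-1],[0.012,0,0,0,0,0,-1],[0.012,0,0,0,0,0,-1],[0.012,0,0,0,0,0,-1],[0.012,0,0,0,0,0,-1],[0.012,0,0,0,0,0,-1],[0.012,0,0,0,0,0,-1],[0.012,0,0,0,0,0,-1],[0.012,0,0,0,0,0,-1],[0.012,0,0,0,0,0,-1],[0.012,0,0,0,0,0,-1],[0.012,0,0,0,0,0,-1],[0.01,0,0,0,0,0,-1],[0.005,0,0,0,0,0,-1],[0,0,0,0,0,0,-1]],
  ],
)

```text
time_s: 6.45
eef_pos: [0.5865, 0.016, 0.0202]
eef_rot: [0.996, -0.09, -0.001, -0.0]
force: [-2.3, 1.0, 3.3]
opening: 0.0131
finger_force: 62.5
```

Call:
carry_out(
  rows=[
    [[0.003,0,0,0,0,0,-1],[0.003,0,0,0,0,0,-1],[0.003,0,0,0,0,0,-1],[0,0,0,0,0,0,-1]],
  ],
)

```text
time_s: 6.78
eef_pos: [0.5943, 0.0144, 0.0202]
eef_rot: [0.996, -0.09, -0.002, -0.0]
force: [-4.6, 1.5, 5.7]
opening: 0.0132
finger_force: 62.6
```

Call:
carry_out(
  rows=[
    [[0.002,0,0,0,0,0,-1],[0.002,0,0,0,0,0,-1],[0,0,0,0,0,0,-1]],
  ],
)

```text
time_s: 7.03
eef_pos: [0.5967, 0.014, 0.02]
eef_rot: [0.996, -0.09, -0.003, -0.0]
force: [-9.9, 1.8, 8.8]
opening: 0.0129
finger_force: 62.9
```

Run:
```python
from m import *
s=arm.sense();print(s['eef_pos'],s['force'])
a=arm.get_image('side')
cv2.imwrite('pics/z2.png',cv2.resize(a[190:330,160:340,::-1],None,fx=4,fy=4,interpolation=2))
```

```text
[0.59673503 0.01396296 0.02002636] [-9.85388537  1.75645519  8.82828108]
```

View pics/z2.png

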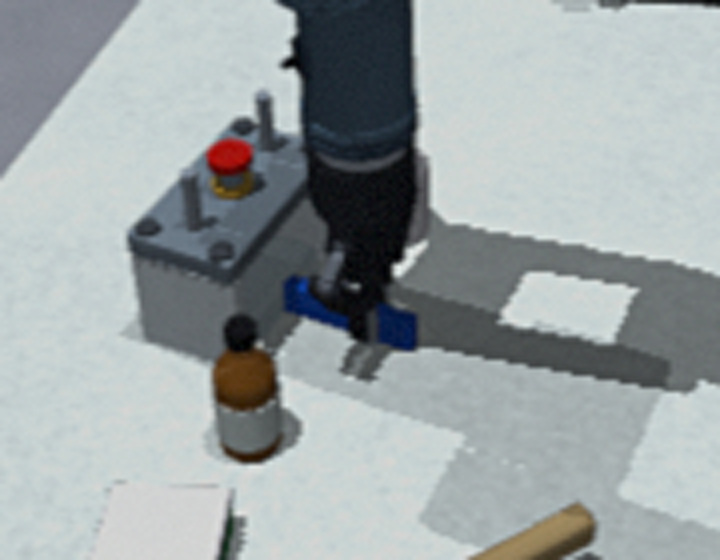

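The side view shows the blue handle projecting straight from the bay and the oil bottle untouched. The force rises as the tray meets the stop, and the tray is at stand x of about +2 mm. I'll release and lift.

Call:
carry_out(
  rows=[
    [[0,0,0,0,0,0,0.3],[0,0,0,0,0,0,0.3],[0,0,0,0,0,0,0.3],[0,0,0,0,0,0,0.3],[0,0,0,0,0,0,0.3],[0,0,-0.01,0,0,0,0.3],[0,0,-0.02,0,0,0,1],[-0.005,0,-0.03,0,0,0,1],[-0.005,0,-0.03,0,0,0,1],[-0.005,0,-0.03,0,0,0,1],[0,0,-0.03,0,0,0,1],[0,0,-0.03,0,0,0,1],[0,0,0,0,0,0,1]],
  ],
)

```text
time_s: 8.17
eef_pos: [0.5886, 0.0153, 0.2082]
eef_rot: [0.996, -0.09, 0.006, 0.0]
force: [1.5, 0.2, 0.8]
opening: 0.0857
finger_force: 0.0
```

Run:
```python
from m import *
s=arm.sense();M=R.from_quat(s['eef_rot']).as_matrix();print(s['eef_pos'],s['force'],s['q'],s['opening'],M.round(3))
a=arm.get_image('top')[:,:,::-1]
for q in comp(a,(105,150,60),(125,255,255),(170,200,285,310)): print(rect(W(q,.03)),cv2.boxPoints(cv2.minAreaRect(W(q,.03))).round(4).tolist())
print(M.T@(np.array([.481,.262,.16])-s['eef_pos']))
```

```text
[0.58859635 0.01532166 0.20822056] [1.50714297 0.17568791 0.79731165] [-1.63305766e-01  3.48776943e-01  1.50961137e+00  3.82441605e-05
  1.27041949e+00  1.58752163e+00] 0.08565557620875225 [[ 0.984 -0.179  0.013]
 [-0.179 -0.984 -0.002]
 [ 0.013 -0.    -1.   ]]
(array([0.5768, 0.0175]), array([0.0127, 0.0313]), 81.3) [[0.5604000091552734, 0.01360000018030405], [0.5913000106811523, 0.008799999952316284], [0.5932000279426575, 0.021400000900030136], [0.5623000264167786, 0.026100000366568565]]
[-0.15063458 -0.22341183  0.04635488]
```

Call:
carry_out(
  rows=[
    [[-0.0054,-0.008,0,0,0,0,1],[-0.0108,-0.016,0,0,0,0,1],[-0.0108,-0.016,0,0,0,0,1],[-0.0108,-0.016,0,0,0,0,1],[-0.0108,-0.016,0,0,0,0,1],[-0.0108,-0.016,0,0,0,0,1],[-0.0108,-0.016,0,0,0,0,1],[-0.0108,-0.016,0,0,0,0,1],[-0.0108,-0.016,0,0,0,0,1],[-0.0108,-0.016,0,0,0,0,1],[-0.0108,-0.016,0,0,0,0,1],[-0.0108,-0.016,0,0,0,0,1],[-0.0108,-0.016,0,0,0,0,1],[-0.0108,-0.016,0,0,0,0,1],[-0.005,-0.008,0,0,0,0,1]],
    [],
  ],
)

```text
invalid input at $.rows: expected 1 entry
```

Call:
carry_out(
  rows=[
    [[0,0,0,0,0,-0.121,1],[0,0,0,0,0,-0.121,1],[0,0,0,0,0,-0.121,1],[0,0,0,0,0,-0.121,1],[0,0,0,0,0,-0.121,1],[0,0,0,0,0,-0.121,1],[0,0,0,0,0,-0.121,1],[0,0,0,0,0,-0.121,1],[0,0,0,0,0,0,1],[0,0,0,0,0,0,1]],
  ],
)

```text
time_s: 9.05
eef_pos: [0.5847, 0.0158, 0.1995]
eef_rot: [0.924, 0.382, -0.001, -0.0]
force: [0.3, -0.4, -0.2]
opening: 0.0857
finger_force: 0.0
```

Call:
carry_out(
  rows=[
    [[0.0036,-0.0088,0,0,0,0,1],[0.0072,-0.0177,0,0,0,0,1],[0.0072,-0.0177,0,0,0,0,1],[0.0072,-0.0177,0,0,0,0,1],[0.0072,-0.0177,0,0,0,0,1],[0.0072,-0.0177,0,0,0,0,1],[0.0072,-0.0177,0,0,0,0,1],[0.0072,-0.0177,0,0,0,0,1],[0.0072,-0.0177,0,0,0,0,1],[0.0072,-0.0177,0.006,0,0,0,1],[0.0072,-0.0177,0.01,0,0,0,1],[0.0072,-0.0177,0.01,0,0,0,1],[0.0072,-0.0177,0.01,0,0,0,1],[0.0072,-0.0177,0.01,0,0,0,1],[0.0036,-0.0088,0,0,0,0,1],[0,0,0,0,0,0,1],[0,0,0,0,0,0,1]],
  ],
)

```text
time_s: 10.47
eef_pos: [0.4808, 0.2622, 0.1548]
eef_rot: [0.923, 0.384, 0.0, 0.0]
force: [-0.1, -0.1, 0.2]
opening: 0.0855
finger_force: 0.0
```

Run:
```python
from m import *
s=arm.sense();M=R.from_quat(s['eef_rot']).as_matrix();print(s['eef_pos'],np.degrees(np.arctan2(M[1,0],M[0,0])))
shot('wrist','w2.png');b=cv2.imread('pics/w2.png')
for q in comp(b,(5,180,100),(14,255,255),(0,0,560,420),100)[:2]: print('head',onz('wrist',*cen(q),.084),rect(W(q,.084,'wrist')))
for q in comp(b,(10,50,40),(24,190,255),(0,0,560,420),300)[:2]:
  P=W(q,.061,'wrist');print('h',rect(P),cv2.boxPoints(cv2.minAreaRect(P)).round(4).tolist())
```

```text
[0.48076476 0.26224278 0.15481481] 45.163881463134324
h (array([0.4546, 0.2313]), array([0.1307, 0.0187]), 46.0) [[0.4023999869823456, 0.19089999794960022], [0.41589999198913574, 0.17790000140666962], [0.5067999958992004, 0.2718000113964081], [0.4932999908924103, 0.2847999930381775]]
```

View pics/w2.png

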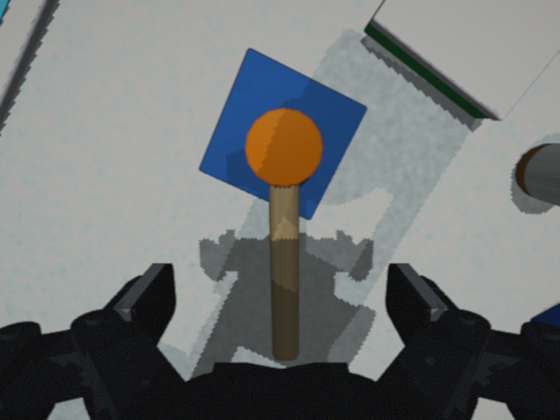

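The wrist view shows the mallet handle between the fingers (column 285, about 2 mm right of centre), with the head at (284,147) on the pad. I'll correct by 2 mm, descend and grip.

Call:
carry_out(
  rows=[
    [[0.002,0.002,0.017,0,0,0,1],[0,0,0.018,0,0,0,1],[0,0,0.018,0,0,0,1],[0,0,0.018,0,0,0,1],[0,0,0.018,0,0,0,1],[0,0,0.018,0,0,-0.01,1],[0,0,0,0,0,0,0],[0,0,0,0,0,0,-1],[0,0,0,0,0,0,-1],[0,0,0,0,0,0,-1],[0,0,0,0,0,0,-1],[0,0,0,0,0,0,-1],[0,0,0,0,0,0,-1],[0,0,0,0,0,0,-1],[0,0,0,0,0,0,-1],[0,0,0,0,0,0,-1]],
  ],
  squeeze=120,
)

```text
time_s: 11.85
eef_pos: [0.4843, 0.2622, 0.0489]
eef_rot: [0.921, 0.389, 0.001, 0.0]
force: [-1.7, -1.1, 5.7]
opening: 0.018
finger_force: 117.0
```

Call:
carry_out(
  rows=[
    [[0,0,-0.005,0,0,0,-1],[0,0,-0.015,0,0,0,-1],[0,0,-0.025,0,0,0,-1],[0,0,-0.025,0,0,0,-1],[0,0,-0.025,0,0,0,-1],[0,0,-0.025,0,0,0,-1],[0,0,-0.025,0,0,0,-1],[0,0,-0.025,0,0,0,-1],[0,0,0,0,0,0.06,-1],[0,0,0,0,0,0.115,-1],[0,0,0,0,0,0.115,-1],[0,0,0,0,0,0.115,-1],[0,0,0,0,0,0.115,-1],[0,0,0,0,0,0.115,-1],[0,0,0,0,0,0.115,-1],[0,0,0,0,0,0.115,-1],[0,0,0,0,0,0.115,-1],[0,0,0,0,0,0,-1],[0,0,0,0,0,0,-1]],
  ],
)

```text
time_s: 13.43
eef_pos: [0.483, 0.2619, 0.2171]
eef_rot: [0.996, -0.089, -0.001, 0.0]
force: [0.5, 0.2, -3.8]
opening: 0.0182
finger_force: 117.4
```

Call:
carry_out(
  rows=[
    [[0.007,0.0074,0,0,0,0,-1],[0.014,0.0149,0,0,0,0,-1],[0.014,0.0149,0,0,0,0,-1],[0.014,0.0149,0,0,0,0,-1],[0.014,0.0149,0,0,0,0,-1],[0.014,0.0149,0,0,0,0,-1],[0.014,0.0149,0,0,0,0,-1],[0.014,0.0149,0,0,0,0,-1],[0.014,0.0149,0,0,0,0,-1],[0.014,0.0149,0,0,0,0,-1],[0.014,0.0149,0,0,0,0,-1],[0.014,0.0149,0,0,0,0,-1],[0.014,0.0149,0,0,0,0,-1],[0.014,0.0149,0,0,0,0,-1],[0.014,0.0149,0,0,0,0,-1],[0.007,0.0074,0,0,0,0,-1],[0,0,0,0,0,0,-1],[0,0,0,0,0,0,-1]],
  ],
)

```text
time_s: 14.93
eef_pos: [0.6493, 0.0038, 0.2168]
eef_rot: [0.996, -0.091, -0.001, -0.0]
force: [-0.6, -0.1, -4.4]
opening: 0.0181
finger_force: 117.6
```

Run:
```python
from m import *
s=arm.sense();M=R.from_quat(s['eef_rot']).as_matrix();print(s['eef_pos'],np.degrees(np.arctan2(M[1,0],M[0,0])),s['opening'],s['force'],M[:,2].round(4))
print('tcp->', M.T@(np.array([.7005,-.0037,0])-np.r_[s['eef_pos'][:2],0]))
a=arm.get_image('side')[:,:,::-1]; t=arm.get_image('top')[:,:,::-1]
cv2.imwrite('pics/z3.png',np.hstack([cv2.resize(a[160:300,170:300],None,fx=3.5,fy=3.5,interpolation=2),cv2.resize(t[120:260,190:280],None,fx=3.5,fy=3.5,interpolation=2)]))
for q in comp(t,(5,180,100),(14,255,255),(190,120,280,220))[:1]: print('head top',onz('top',*cen(q),s['eef_pos'][2]+.035),rect(W(q,s['eef_pos'][2]+.035)))
```

```text
[0.64931121 0.00377791 0.21682667] -10.445721214948316 0.01812829104531793 [-0.58848649 -0.06250712 -4.41528743] [-1.2e-03  6.0e-04 -1.0e+00]
tcp-> [ 5.16961727e-02 -1.92678112e-03 -6.60998510e-05]
```

View pics/z3.png

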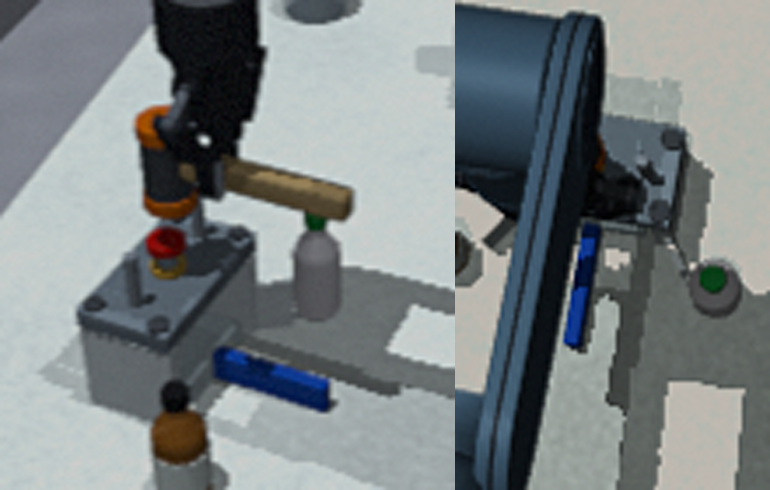

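The side view shows the mallet head directly above the red pin, level and between the posts, with the handle to the front. I'll make a 2-3 mm correction and strike.

Call:
carry_out(
  rows=[
    [[0.0025,-0.002,0,0,0,0,-1],[0,0,0,0,0,0,-1],[0,0,0,0,0,0,-1],[0,0,0.01,0,0,0,-1],[0,0,0.018,0,0,0,-1],[0,0,0.02,0,0,0,-1],[0,0,0.01,0,0,0,-1],[0,0,0,0,0,0,-1],[0,0,0,0,0,0,-1],[0,0,0,0,0,0,-1]],
  ],
)

```text
time_s: 15.87
eef_pos: [0.6525, 0.0063, 0.1611]
eef_rot: [0.996, -0.091, 0.001, -0.0]
force: [-3.3, 1.0, 6.4]
opening: 0.0181
finger_force: 120.6
```

Run:
```python
from m import *
s=arm.sense();print(s['eef_pos'],s['force'],s['moment'],s['opening'])
a=arm.get_image('side')[:,:,::-1]
cv2.imwrite('pics/z4.png',cv2.resize(a[160:300,170:300],None,fx=4,fy=4,interpolation=2))
```

```text
[0.65251828 0.00627644 0.16107221] [-3.34970015  0.9636834   6.41573355] [0.25465125 0.44881096 0.05393993] 0.018092756116610112
```

View pics/z4.png

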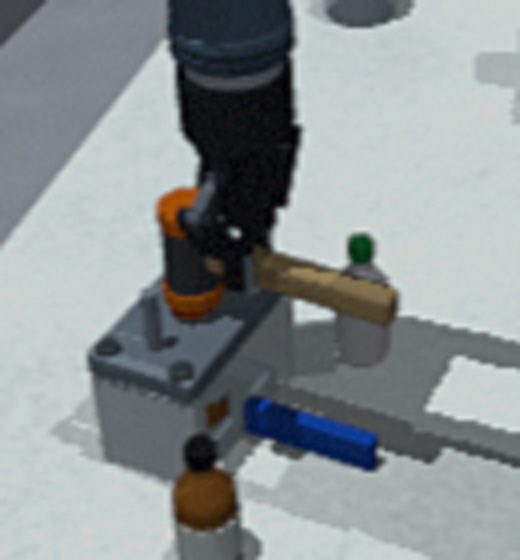

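The pin is down and the mallet head is on it. An amber patch is visible at the front of the bay at about (224,262). I'll lift and look whether it stays.

Call:
carry_out(
  rows=[
    [[0,0,0,0,0,0,-1],[0,0,-0.01,0,0,0,-1],[0,0,-0.015,0,0,0,-1],[0,0,-0.015,0,0,0,-1],[0,0,-0.015,0,0,0,-1],[0,0,-0.005,0,0,0,-1],[0,0,0,0,0,0,-1],[0,0,0,0,0,0,-1]],
  ],
)

```text
time_s: 16.58
eef_pos: [0.652, 0.0058, 0.2187]
eef_rot: [0.996, -0.091, -0.0, -0.0]
force: [0.3, -1.0, -3.4]
opening: 0.0178
finger_force: 119.0
```

Run:
```python
from m import *
s=arm.sense();print(s['eef_pos'],s['force'],s['opening'])
for n,p in dict(hang=(.7005,-.0037,.068),intray=(.7005,-.0037,.015),jawL=(.705,.02,.06)).items(): print(n,proj('side',p))
print([onz('side',223.75,262.5,z).round(3) for z in(.01,.02,.04,.06)])
a=arm.get_image('side')[:,:,::-1]
cv2.imwrite('pics/z5.png',cv2.resize(a[200:290,180:280],None,fx=6,fy=6,interpolation=2))
b=a[250:275,210:235]; m=comp(a,(8,120,60),(22,255,255),(210,245,240,280),4);print([(cv2.contourArea(q),cv2.boundingRect(q)) for q in m])
```

```text
[0.65204884 0.00575611 0.21869019] [ 0.25783459 -0.96439387 -3.43833871] 0.01782387170468356
hang (np.float64(219.03676601468533), np.float64(246.0606328481621))
intray (np.float64(220.40666427538883), np.float64(259.46718762315925))
jawL (np.float64(214.91130187184484), np.float64(253.07437387838203))
[array([0.688, 0.001, 0.01 ]), array([0.684, 0.011, 0.02 ]), array([0.675, 0.031, 0.04 ]), array([0.666, 0.051, 0.06 ])]
[(8.0, (215, 278, 12, 2))]
```

View pics/z5.png

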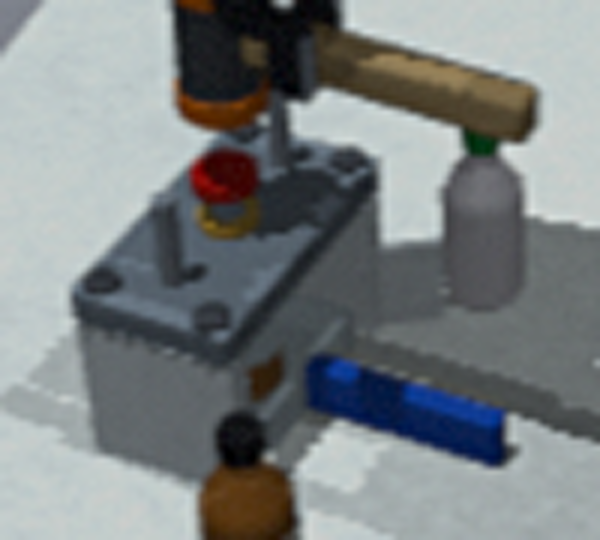

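The pin is up again, and the amber mount remains visible low in the bay at about (224,262), which matches the tray-floor height. I'll take the mallet back.

Call:
carry_out(
  rows=[
    [[-0.007,-0.0074,0,0,0,0,-1],[-0.0141,-0.0148,0,0,0,0,-1],[-0.0141,-0.0148,0,0,0,0,-1],[-0.0141,-0.0148,0,0,0,0,-1],[-0.0141,-0.0148,0,0,0,0,-1],[-0.0141,-0.0148,0,0,0,0,-1],[-0.0141,-0.0148,0,0,0,0,-1],[-0.0141,-0.0148,0,0,0,0,-1],[-0.0141,-0.0148,0,0,0,0,-1],[-0.0141,-0.0148,0,0,0,0,-1],[-0.0141,-0.0148,0,0,0,0,-1],[-0.0141,-0.0148,0,0,0,0,-1],[-0.0141,-0.0148,0,0,0,0,-1],[-0.0141,-0.0148,0,0,0,0,-1],[-0.0141,-0.0148,0,0,0,0,-1],[-0.007,-0.0074,0,0,0,0,-1],[0,0,0,0,0,0,-1]],
  ],
)

```text
time_s: 18.05
eef_pos: [0.4825, 0.2642, 0.2186]
eef_rot: [0.996, -0.09, -0.001, -0.0]
force: [-0.1, -0.6, -5.0]
opening: 0.0183
finger_force: 118.8
```

Call:
carry_out(
  rows=[
    [[0,0,0,0,0,-0.06,-1],[0,0,0,0,0,-0.115,-1],[0,0,0,0,0,-0.115,-1],[0,0,0,0,0,-0.115,-1],[0,0,0,0,0,-0.115,-1],[0,0,0,0,0,-0.115,-1],[0,0,0,0,0,-0.115,-1],[0,0,0,0,0,-0.115,-1],[0,0,0,0,0,-0.115,-1],[0,0,0.03,0,0,0,-1],[0,0,0.03,0,0,0,-1],[0,0,0.03,0,0,0,-1],[0,0,0.03,0,0,0,-1],[0,0,0.02,0,0,0,-1],[0,0,0,0,0,0,-1],[0,0,0,0,0,0,-1]],
  ],
)

```text
time_s: 19.38
eef_pos: [0.4842, 0.2615, 0.0783]
eef_rot: [0.922, 0.388, -0.002, 0.0]
force: [0.6, 0.7, -4.2]
opening: 0.0178
finger_force: 118.7
```

Run:
```python
from m import *
s=arm.sense();M=R.from_quat(s['eef_rot']).as_matrix();print(s['eef_pos'],s['force'],np.degrees(np.arctan2(M[1,0],M[0,0])),s['opening'])
a=arm.get_image('side')[:,:,::-1];t=arm.get_image('top')[:,:,::-1]
for q in comp(a,(5,180,90),(14,255,255),(200,270,300,400),8): print(cen(q),cv2.boundingRect(q),cv2.contourArea(q))
for q in comp(t,(105,150,60),(125,255,255),(170,200,285,310)): 
  P=W(q,.03);print('tray handle',rect(P),cv2.boxPoints(cv2.minAreaRect(P)).round(4).tolist())
# expected face centres if upright
z=s['eef_pos'][2]-.045; h=s['eef_pos'][:2]+.049*M[:2,0]; print('head',h,'top/bot px',proj('side',[*h,z+.08]),proj('side',[*h,z]))
```

```text
[0.48420914 0.26147472 0.07827895] [ 0.64983768  0.65349798 -4.24700193] 45.6837066189535 0.01782003478255783
(248.74358974358972, 358.1128205128205) (242, 353, 17, 9) 32.5
(248.57971014492753, 340.40579710144925) (243, 336, 16, 7) 11.5
(247.19607843137254, 328.9019607843137) (241, 324, 19, 14) 8.5
tray handle (array([0.5863, 0.0162]), array([0.0123, 0.0557]), 80.0) [[0.5577999949455261, 0.014999999664723873], [0.6126000285148621, 0.0052999998442828655], [0.614799976348877, 0.017400000244379044], [0.5600000023841858, 0.02710000053048134]]
head [0.51844131 0.29653378] top/bot px (np.float64(247.90623380826133), np.float64(331.6130658435961)) (np.float64(249.1289763545678), np.float64(354.00517653795976))
```

Call:
carry_out(
  rows=[
    [[0,0,0.01,0,0,0,-1],[0,0,0.01,0,0,0,-1],[0,0,0.005,0,0,0,-1],[0,0,0.003,0,0,0,-1],[0,0,0.001,0,0,0,-1],[0,0,0,0,0,0,-1],[0,0,0,0,0,0,-1]],
  ],
)

```text
time_s: 20.07
eef_pos: [0.4849, 0.2624, 0.0504]
eef_rot: [0.921, 0.388, 0.0, 0.0]
force: [-1.0, -0.3, -4.3]
opening: 0.018
finger_force: 118.7
```

Call:
carry_out(
  rows=[
    [[0,0,0.001,0,0,0,-1],[0,0,0.001,0,0,0,-1],[0,0,0,0,0,0,-1],[0,0,0,0,0,0,-1]],
  ],
)

```text
time_s: 20.4
eef_pos: [0.4847, 0.2623, 0.0484]
eef_rot: [0.921, 0.388, 0.0, 0.0]
force: [-0.4, 0.7, -3.9]
opening: 0.018
finger_force: 118.7
```

Call:
carry_out(
  rows=[
    [[0,0,0.001,0,0,0,-1],[0,0,0.001,0,0,0,-1],[0,0,0,0,0,0,-1],[0,0,0,0,0,0,-1]],
  ],
)

```text
time_s: 20.73
eef_pos: [0.4848, 0.2623, 0.0478]
eef_rot: [0.921, 0.389, 0.0, 0.0]
force: [-4.3, -2.4, 9.4]
opening: 0.0183
finger_force: 121.1
```

Call:
carry_out(
  rows=[
    [[0,0,-0.001,0,0,0,-1],[0,0,0,0,0,0,-0.3],[0,0,0,0,0,0,-0.1],[0,0,0,0,0,0,0.2],[0,0,0,0,0,0,1],[0,0,0,0,0,0,1],[0,0,0,0,0,0,1],[0,0,0,0,0,0,1],[0,0,-0.005,0,0,0,1],[0,0,-0.015,0,0,0,1],[0,0,-0.025,0,0,0,1],[0,0,-0.03,0,0,0,1],[0,0,-0.03,0,0,0,1],[0,0,-0.02,0,0,0,1],[0,0,0,0,0,0,1],[0,0,0,0,0,0,1]],
  ],
)

```text
time_s: 22.07
eef_pos: [0.4855, 0.2626, 0.174]
eef_rot: [0.921, 0.388, 0.002, 0.0]
force: [0.5, 0.7, -0.5]
opening: 0.0857
finger_force: 0.0
```

Run:
```python
from m import *
s=arm.sense();print(s['eef_pos'],s['force'],s['opening'],s['time_s'])
a=arm.get_image('side')[:,:,::-1];t=arm.get_image('top')[:,:,::-1];w=arm.get_image('wrist')[:,:,::-1]
O=cv2.imread('pics/side0.png')
for im in(O,a):
  for q in comp(im,(5,180,90),(14,255,255),(200,270,300,400),8): print('head side',cen(q),cv2.boundingRect(q),cv2.contourArea(q))
for q in comp(w,(10,50,40),(24,190,255),(0,0,560,420),300)[:1]:
  P=W(q,.061,'wrist');print('handle',rect(P),cv2.boxPoints(cv2.minAreaRect(P)).round(4).tolist())
for q in comp(w,(4,170,80),(15,255,255),(0,0,560,420),300)[:2]: print('head wrist',onz('wrist',*cen(q),.084),rect(W(q,.084,'wrist')))
for q in comp(w,(105,150,40),(125,255,255),(150,0,400,260),300)[:1]: print('pad',rect(W(q,.004,'wrist')))
for q in comp(t,(105,150,60),(125,255,255),(170,200,285,310)): 
  P=W(q,.03);print('tray handle',rect(P),cv2.boxPoints(cv2.minAreaRect(P)).round(4).tolist())
for q in comp(a,(8,90,40),(24,255,255),(215,252,232,270),4): print('mount',cen(q),cv2.contourArea(q))
for q in comp(a,(0,150,90),(6,255,255),(180,200,260,260))[:1]: print('pin',cv2.boundingRect(q))
```

```text
[0.48553222 0.26263029 0.17400044] [ 0.47440443  0.74377937 -0.49672106] 0.08566186091817161 22.0667
head side (249.1494252873563, 337.50574712643675) (241, 333, 19, 14) 14.5
head side (245.85294117647058, 366.06862745098033) (241, 362, 15, 8) 17.0
head side (247.67708333333331, 337.3020833333333) (240, 333, 19, 13) 16.0
handle (array([0.4553, 0.2325]), array([0.1299, 0.0188]), 45.9) [[0.4032999873161316, 0.1923000067472458], [0.41690000891685486, 0.179299995303154], [0.5072000026702881, 0.272599995136261], [0.4936999976634979, 0.2856999933719635]]
head wrist [0.51606696 0.28781439 0.084     ] (array([0.5174, 0.2922]), array([0.0336, 0.042 ]), 86.8)
pad (array([0.5147, 0.2971]), array([0.0976, 0.0973]), 20.2)
tray handle (array([0.5863, 0.0162]), array([0.0123, 0.0557]), 80.0) [[0.5577999949455261, 0.014999999664723873], [0.6126000285148621, 0.0052999998442828655], [0.614799976348877, 0.017400000244379044], [0.5600000023841858, 0.02710000053048134]]
mount (223.66666666666666, 262.641975308642) 13.5
pin (212, 225, 11, 7)
```

The mallet's handle and head are within about 2 mm of where they started, so it stands upright on the pad. The tray is home, the mount is in it and the pin is up.

```bash
python3 -c "
from cell import arm
print(arm.job_done())"
```

```text
the job is handed in; nothing more can be done
None
```

I handed the job in at about 22 s of the 64 s allowed, and the hand-in call returned no verdict: by my last measurements the tray is home against the stop with the mount in it, one mallet blow knocked the pin down and it has risen again, and the mallet stands upright on the pad.

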